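# Put the whetstone away under its snap cover

## Robot

A 6-joint arm with a two-finger parallel gripper is mounted at the origin on a cart in front of the work surface, level with it; the furniture and walls round the work are solid. World frame = base frame: x ahead of the robot, y to its left, z up, the work surface at z = 0. Lengths are in mm, angles in rad, forces in N, time in s.
With the tool pointing down it reaches from about 400 to 925 mm from the base axis. Payload 12.5 kg.
Tool frame: the origin (TCP) lies between the finger pads; the fingertips stand env.tip_extent ahead of it and the grasp point (between the pads) lies 11 mm behind it (env.tip_extent is the distance from the TCP to the fingertips, in mm); z points along the fingers, y is the line along which they close (so a half turn about z gives the same grasp; the last joint's range is limited). The gripper opens to 95 mm and grips with 3 to 60 N. Pads are 20 mm wide; open, the fingers measure 119 mm over their backs; the gripper's body (75 mm by 180 mm) begins 59 mm behind the grasp point.
Start: joints at [-0.891, 0.491, 1.559, -0, 1.092, -0.106], TCP at [442.144, -441.763, 222.661] pointing down, gripper open.
Joint ranges: [-3.1, 3.1], [-0.84, 2.19], [0.05, 2.79], [-1.13, 4.28], [0.06, 2.93], [-2.69, 2.69]. Speed limits (rad/s): [2.22, 2.22, 2.79, 3.14, 3.14, 3.14].

## Interface

Orientations are given as [roll, pitch, yaw] about the fixed x, y, z axes, in that order (R = Rz(yaw) Ry(pitch) Rx(roll)).
In Python, from cell import env gives the robot as it stands.
- The arm moves only by the tool carry_out, never from a script. Its argument "motion" is a list of rows, each a list of 5 numbers: the shift along the tool's x, y, z in mm, then the turn about the tool's z in degrees, then the closure, from 0 (fully open) to 1 (shut). A call has 1 to 12 rows; each row shifts and turns the commanded pose from where the row before left it, along the tool's axes as they then stand; what a row does not reach is not made up. A row lasts 1/10 s, in which the tool goes at most 50 mm and 8.59 degrees, less where a joint would pass 70% of its speed; a pose out of reach is approached as far as the arm can. A call with a gripper value outside its range is refused whole. The fingers move at their own pace and stop on an object; the grip force is fixed at half the most. Time passes only in rows, so rows that do not move let the fingers close. It gives the time, the measured TCP pose, the force, the opening and the grip force at its end, in the units of the state.
- env.state(): the state, without advancing time (a new reading comes with each control period).
- env.read_camera(name): name is "side" or "top"; returns a dict with "color" (420x560x3 uint8, red, green, blue), "K" (3x3 intrinsics, pixels), "R" (3x3) and "t" (3): a world point X has camera coordinates R X + t. Camera axes: x right, y down, z forward; pixel columns grow to the right and rows downward; lengths in mm; the calibration is good to about 2 mm. A picture is of the moment at which its call begins. There is no depth.
- env.job_done(): hands the job in; it is judged then, once.
The state is a dict: "t": time; "joints": joint angles; "qvel": joint speeds; "tau": joint torques, N m; "eef_pos": TCP position; "tcp_rot": TCP orientation; "ft_force": force on the tool from outside, world axes, zero at the start; "moment": the same for the moment, N m; "opening": opening from 0.0 (shut) to 1.0 (fully open); "grip_force": force on a finger pad.
Only numpy, scipy, OpenCV 4.12 (cv2) and the standard library are available. Lean on these libraries where they do the work, as an engineer would, in place of code of your own. Each camera call takes 0.05 s, during which the arm holds its last target. There are 200 camera calls.

## Task

Put the whetstone away in its holder: first push the carriage with the stone fully home into the housing, then swing the green hinged cover down and press its free edge until the catch snaps and holds it shut, flush on the housing. Leave the other things on the stool where they are.

Things in the scene. Friction and masses are not known exactly. Their poses are not given: they have to be found in the camera images.
- station: Grey housing of the stone holder, screwed down. Foot plate 100 (x) x 176 (y) x 8 mm; two side walls 140 mm long and 42 mm high, closed at the -y end, open at the +y end. Origin: centre of its underside on the stool. Its +x points to the hinged side, its +y is the direction in which the carriage comes out, z up.
- carriage (a joint): Steel carriage with a tan and grey whetstone (42x120x24 mm) fixed on it, sliding in the housing along the station's y. 0 m = home against its stop, positive = pulled out of the open end (up to 0.065). Slides with about 1.5 N.
- push_face (a point): Middle of the outer face of the black push plate (46 mm wide, 26 mm high, 6 mm thick, lower edge 9 mm above the stool) on a steel rod at the carriage's outer end; this point is 22 mm above the stool. Push it along the station's -y. With the carriage home it lies 130 mm from the station's origin along y, 2 mm along x.
- cover (a joint): Green hinged cover, 82 mm from hinge to free edge, 158 mm long, 4 mm thick. 0 rad = shut, flush; positive = open (1.57 upright, at most 1.75); its stiff hinge stays where left. Below 0.1 rad a spring catch resists: 8 to 12 N down on the thumb pad snaps it shut. A lip at its +y end drops outside the carriage's end plate: it cannot shut while the carriage is over 4 mm out.
- cover_hinge (a point): Middle of the cover's hinge line, 44 mm above the stool, at station x = +42 mm, y = 0; the line runs along the station's y.
- thumb_pad (a point): Middle of the ribbed black rubber thumb pad on the cover's outside (16x90 mm), 74 mm from the hinge line, 8 mm from the free edge. Shut, it faces up and lies 50.5 mm above the stool at station x = -32 mm. Its axes are the cover's: y along the hinge, z out of the cover's outer face.
- tin: Bystander, to be left alone: small round lacquer tin with red label, 67 mm across, 64 mm high. Origin: centre of its underside.
- bottle: Bystander, to be left alone: white plastic oil bottle with blue cap, 44 mm across, 122 mm high. Origin: centre of its underside.
- brush: Bystander, to be left alone: small flat brush with wooden handle, 150 mm long, lying. Origin: centre of its underside.
- cup: Bystander, to be left alone: white cup, 62 mm across, 48 mm high. Origin: centre of its underside.
- charcoal: Bystander, to be left alone: black charcoal stick, 19x55x16 mm, lying. Origin: centre of its underside.
- cork: Bystander, to be left alone: cork sanding block, 48x78x28 mm. Origin: centre of its underside.

How it is judged:
By the outcome, as a careful person would: the job done as asked, in the order asked, and still so for the second after the job is handed in, with the robot touching nothing.
It also fails if it takes over 42 s, if anything falls off the work surface, if the arm or the gripper's body presses on something with over 40 N, if the wrist force passes 120 N, or if a joint passes its speed limit or range.

## Working session

There is one attempt and no reset: what is moved stays moved. The work goes in short steps, Python scripts to look and compute and a tool call to move; the robot and the scene stay as the last step left them, time stands still between calls to the robot, and variables do not carry over. Pictures are saved under pics/ and viewed, at most 10 in all, crops included, and the job is handed in when it is done.

Besides the shell and the picture viewer there is one more tool, called after ">>>" as name(argument=value, ...), one argument or row to a line, values as JSON. carry_out: Moves the arm, as the interface text tells. Its arguments: {"type":"object","properties":{"motion":{"type":"array"}},"required":["motion"]}

```bash
ls; mkdir -p pics; python3 - <<'E'
from cell import env
import cv2,numpy as np
s=env.state();print({k:np.round(v,3).tolist() for k,v in s.items()},env.tip_extent)
for n in("top","side"):
    c=env.read_camera(n);cv2.imwrite(f"pics/{n}0.png",cv2.cvtColor(c["color"],cv2.COLOR_RGB2BGR))
    print(n,c["K"].round(1).tolist(),c["R"].round(4).tolist(),c["t"].round(1).tolist())
E
```

```text
pics
{'t': 0.0, 'joints': [-0.891, 0.492, 1.559, -0.0, 1.092, -0.106], 'qvel': [0.002, 0.0, 0.0, 0.0, -0.001, 0.001], 'tau': [-0.003, -61.265, -25.819, 0.069, 0.048, -0.0], 'eef_pos': [441.975, -441.561, 222.062], 'tcp_rot': [-3.14, -0.0, 0.786], 'ft_force': [0.176, -0.32, 0.037], 'moment': [0.046, 0.036, 0.029], 'grip_force': 0.0, 'opening': 1.007} 8.0
top [[517.3, 0.0, 278.6], [0.0, 517.3, 214.7], [0.0, 0.0, 1.0]] [[0.0201, -0.9997, 0.0139], [-0.9813, -0.0224, -0.1912], [0.1914, -0.0098, -0.9815]] [-8.3, 550.3, 1006.3]
side [[433.0, 0.0, 284.1], [0.0, 433.0, 208.5], [0.0, 0.0, 1.0]] [[0.7551, -0.6555, 0.0107], [-0.389, -0.4612, -0.7974], [0.5277, 0.598, -0.6033]] [-396.1, 242.9, 837.1]
```

View pics/top0.png

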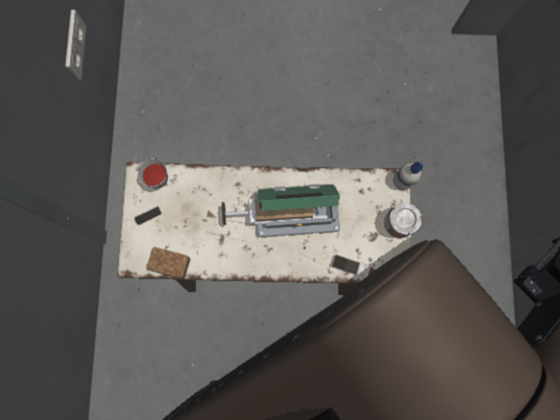

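View pics/side0.png

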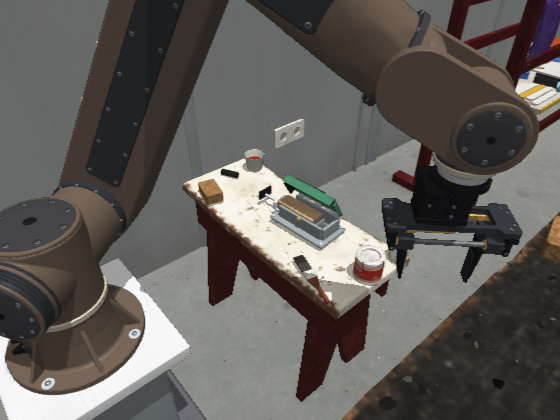

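Top view: the station is near (297,210). The push plate is at (222,214), on its world +y side. The cover stands open on the far (+x) side. Next I'll enlarge both views.

```bash
python3 - <<'E'
import cv2,numpy as np
t=cv2.imread("pics/top0.png")[170:250,210:350]; s=cv2.imread("pics/side0.png")[165:255,250:355]
cv2.imwrite("pics/z.png",np.vstack([cv2.resize(t,(560,320),interpolation=2)]))
cv2.imwrite("pics/zs.png",cv2.resize(s,(630,540),interpolation=2))
E
```

```text
(no output)
```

View pics/z.png

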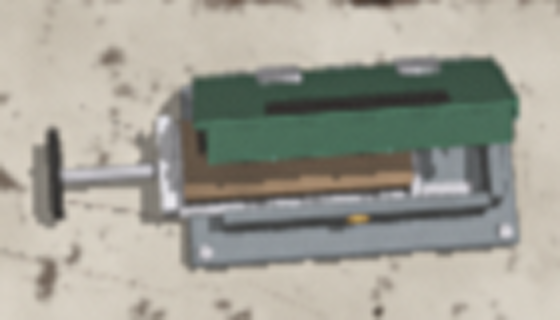

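View pics/zs.png

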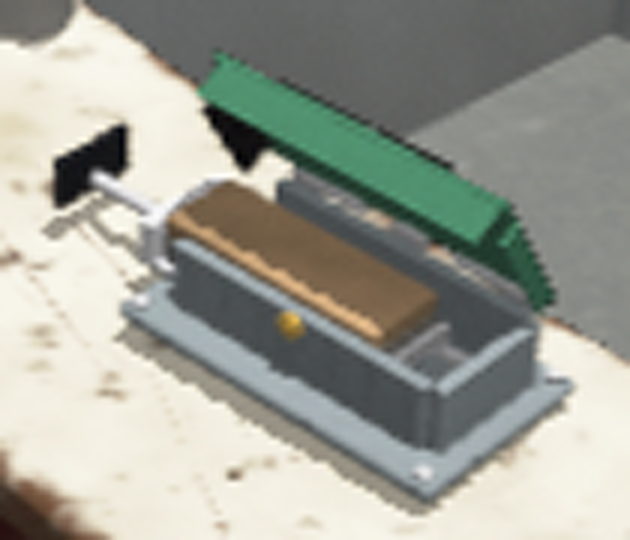

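The crops show the foot plate corners, the push plate, and the pad on the outer face of the cover, which leans inward. I'll compute the station pose, carriage travel and cover angle from these pixels.

```bash
cat > h.py <<'E'
from cell import env
import numpy as np
C={n:env.read_camera(n) for n in("top","side")}
def ray(n,p):
    c=C[n];d=c["R"].T@np.linalg.inv(c["K"])@[*p,1];return -c["R"].T@c["t"],d/np.linalg.norm(d)
def onz(n,p,z):
    o,d=ray(n,p);return o+d*(z-o[2])/d[2]
def tri(a,b):
    o,d=ray("top",a);q,e=ray("side",b)
    s=np.linalg.lstsq(np.c_[d,-e],q-o,rcond=None)[0];A=o+d*s[0];B=q+e*s[1];return (A+B)/2,np.linalg.norm(A-B)
T=lambda x,y:(210+x/4-.4,170+y/4-.4)
S=lambda x,y:(250+x/6-.4,165+y/6-.4)
E
python3 - <<'E'
from h import *
from scipy.optimize import brentq
np.set_printoptions(precision=1,suppress=True)
print("cams",ray("top",(0,0))[0],ray("side",(0,0))[0])
tl,tr=onz("top",T(189,268),8),onz("top",T(517,243),8)   # foot -x corners (+y,-y)
sl,sr,sf=[onz("side",S(*p),8) for p in((121,308),(430,500),(576,383))]
print("top",tl,tr,np.linalg.norm(tl-tr));print("side",sl,sr,sf,np.linalg.norm(sl-sr),np.linalg.norm(sf-sr))
d=(tl-tr)[:2];d2=(sl-sr)[:2]
yaw=[np.arctan2(-v[0],v[1]) for v in(d,d2)];print("yaw",yaw)
for y0,a,b in((yaw[0],tl,tr),(yaw[1],sl,sr)):
    ex=np.array([np.cos(y0),np.sin(y0)]);print("centre",(a+b)[:2]/2+50*ex)
y0=np.mean(yaw);ex=np.array([np.cos(y0),np.sin(y0),0]);ey=np.array([-ex[1],ex[0],0])
o=((tl+tr+sl+sr)/4+50*ex);o[2]=0
L=lambda p:np.array([(p-o)@ex,(p-o)@ey,p[2]])
print("o",o,"yaw",y0)
for p in((50,128),(62,218),(55,172)):print("plate top z35",L(onz("top",T(*p),35)))
for a,b in(((50,130),(127,125)),((57,218),(55,160))):
    P,e=tri(T(*a),S(*b));print("plate tri",L(P),e)
for q in((358,103),(267,107),(450,97)):
  r,dd=ray("top",T(*q))
  def f(th):
    x=42-74*np.cos(th)+6.5*np.sin(th)
    z=44+74*np.sin(th)+6.5*np.cos(th)
    return L(r+dd*(z-r[2])/dd[2])[0]-x
  th=np.linspace(.02,1.75,400);v=np.array([f(t) for t in th])
  for i in np.where(v[1:]*v[:-1]<0)[0]:
    t=th[i];print("theta",t,L(r+dd*(44+74*np.sin(t)-r[2])/dd[2]))
for a,b in(((205,162),(205,95)),((515,141),(480,240)),((195,123),(218,55)),((517,97),(510,205))):
    P,e=tri(T(*a),S(*b));print("cover tri",L(P),e)
E
```

```text
cams [ 347.6   13.9 1093. ] [ -48.1 -648.1  703. ]
top [510.9  48.2   8. ] [ 528.2 -125.8    8. ] 174.84611215313302
side [510.1  40.4   8. ] [ 525.3 -133.7    8. ] [ 623.4 -121.8    8. ] 174.832277116365 98.7726824287059
yaw [np.float64(0.0991668106194047), np.float64(0.08697049063933024)]
centre [569.3 -33.9]
centre [567.5 -42.3]
o [568.4 -38.1   0. ] yaw 0.09306865062936748
plate top z35 [ 25.5 158.4  35. ]
plate top z35 [-22.6 154.7  35. ]
plate top z35 [  1.9 157.   35. ]
plate tri [ 26.1 158.2  31. ] 1.938633013683302
plate tri [-21.6 156.4  35.8] 2.552289898850946
theta 1.038922305764411 [ 11.    1.8 107.8]
theta 1.0519298245614035 [ 12.   46.4 108.3]
theta 1.038922305764411 [ 10.9 -43.4 107.8]
cover tri [-10.   76.8 101.9] 4.897971178700116
cover tri [-12.2 -74.1 106.2] 2.0573324605722534
cover tri [  5.7  81.7 112.8] 0.7567953255172911
cover tri [  6.8 -74.9 113.9] 1.0475581831722824
```

>>> carry_out(
  motion=[
    [0,0,0,-8.4,1],
    [0,0,0,-8.4,1],
    [0,0,0,-8.4,1],
    [0,0,0,-8.4,1],
    [0,0,0,-8.4,1],
    [0,0,0,-8.3,1],
  ],
)

```text
t: 0.8
eef_pos: [442.1, -441.7, 222.5]
tcp_rot: [-3.141, -0.0, 1.67]
ft_force: [0.3, 0.2, -0.1]
opening: 0.548
grip_force: 0.0
```

>>> carry_out(
  motion=[
    [48,14,0,0,1],
    [48,14,0,0,1],
    [48,14,0,0,1],
    [48,14,0,0,1],
    [48,14,0,0,1],
    [48,14,0,0,1],
    [48,14,0,0,1],
    [48,14,0,0,1],
    [48,14,0,0,1],
    [48,14,0,0,1],
    [48,14,0,0,1],
    [48,11,0,0,1],
  ],
)

```text
t: 2.0
eef_pos: [553.1, 149.2, 222.6]
tcp_rot: [3.141, 0.0, 1.664]
ft_force: [0.8, -0.3, -0.4]
opening: 0.006
grip_force: 0.0
```

>>> carry_out(
  motion=[
    [8,0,40,0,1],
    [0,0,45,0,1],
    [0,0,45,0,1],
    [0,0,40,0,1],
    [0,0,20,0,1],
    [0,0,10,0,1],
    [0,0,0,0,1],
  ],
)

```text
t: 2.7
eef_pos: [552.0, 154.9, 21.8]
tcp_rot: [-3.14, 0.0, 1.664]
ft_force: [-0.9, -0.1, 0.1]
opening: 0.006
grip_force: 0.0
```

```bash
python3 - <<'E'
from cell import env
import cv2,numpy as np
print(env.state()["eef_pos"])
t=env.read_camera("top")["color"][160:250,170:350]; s=env.read_camera("side")["color"][130:255,200:360]
I=np.vstack([cv2.resize(t,(600,300),interpolation=2),cv2.resize(s,(600,300),interpolation=2)])
cv2.imwrite("pics/a.png",I[:,:,::-1])
E
```

```text
[551.95448723 154.94736145  21.76383798]
```

View pics/a.png

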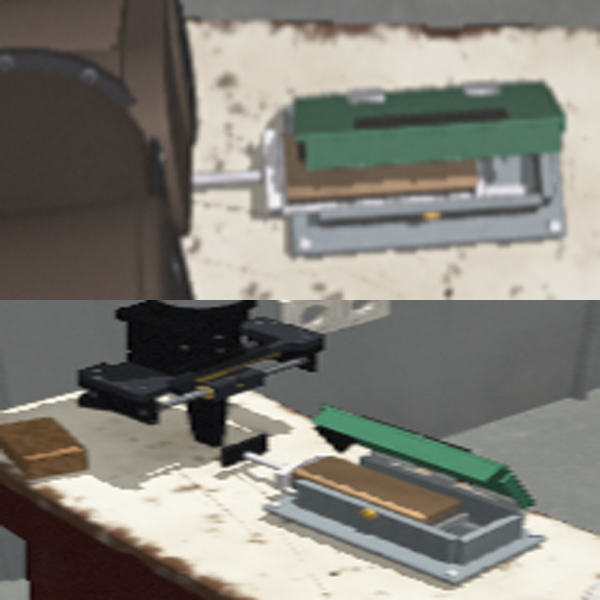

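The fingers stand just outside the push plate, in line with it: fingertip at (210,440) and plate at (245,448) in the lower half. I'll push along -x of the tool.

>>> carry_out(
  motion=[
    [-10,0,0,0,1],
    [-10,0,0,0,1],
    [-6,0,0,0,1],
    [-5,0,0,0,1],
    [-4,0,0,0,1],
    [-4,0,0,0,1],
    [-4,0,0,0,1],
    [0,0,0,0,1],
  ],
)

```text
t: 3.6
eef_pos: [556.2, 111.7, 22.5]
tcp_rot: [-3.141, 0.0, 1.663]
ft_force: [0.4, -1.1, 1.6]
opening: 0.007
grip_force: 0.0
```

>>> carry_out(
  motion=[
    [-3,0,0,0,1],
    [-3,0,0,0,1],
    [0,0,0,0,1],
  ],
)

```text
t: 3.9
eef_pos: [556.7, 105.9, 22.5]
tcp_rot: [-3.141, 0.0, 1.664]
ft_force: [0.3, 0.3, 0.8]
opening: 0.009
grip_force: 0.0
```

>>> carry_out(
  motion=[
    [-2,0,0,0,1],
    [-2,0,0,0,1],
    [0,0,0,0,1],
  ],
)

```text
t: 4.2
eef_pos: [556.9, 103.8, 22.6]
tcp_rot: [3.142, -0.002, 1.663]
ft_force: [-0.5, 17.3, -0.6]
opening: 0.007
grip_force: 8.3
```

>>> carry_out(
  motion=[
    [-2,0,0,0,1],
    [-1,0,0,0,1],
    [0,0,0,0,1],
  ],
)

```text
t: 4.5
eef_pos: [556.9, 103.5, 22.7]
tcp_rot: [3.141, -0.004, 1.663]
ft_force: [-1.9, 40.3, -0.0]
opening: 0.004
grip_force: 20.4
```

The carriage is against its stop: 40 N with no further travel. Next I back off, rise and move above the cover.

>>> carry_out(
  motion=[
    [8,0,0,0,1],
    [12,0,0,0,1],
    [0,0,-40,0,1],
    [0,0,-45,0,1],
    [0,0,-45,0,1],
    [0,0,-30,0,1],
    [-40,10,0,0,1],
    [-40,12,0,0,1],
    [-40,0,0,0,1],
    [-40,0,0,0,1],
    [0,0,0,0,1],
  ],
)

```text
t: 5.6
eef_pos: [592.7, -42.1, 182.5]
tcp_rot: [3.141, 0.001, 1.66]
ft_force: [0.2, 0.4, -0.2]
opening: 0.004
grip_force: 0.0
```

```bash
python3 - <<'E'
from cell import env
import cv2,numpy as np
e=env.state()["eef_pos"];a=.093;d=e[:2]-[568.4,-37];print(e,d@[np.cos(a),np.sin(a)],d@[-np.sin(a),np.cos(a)])
s=env.read_camera("side")["color"][100:255,200:360]
cv2.imwrite("pics/b.png",cv2.resize(s,(600,580),interpolation=2)[:,:,::-1])
E
```

```text
[592.67288293 -42.06314089 182.50071358] 23.69779684374964 -7.295386620088569
```

View pics/b.png

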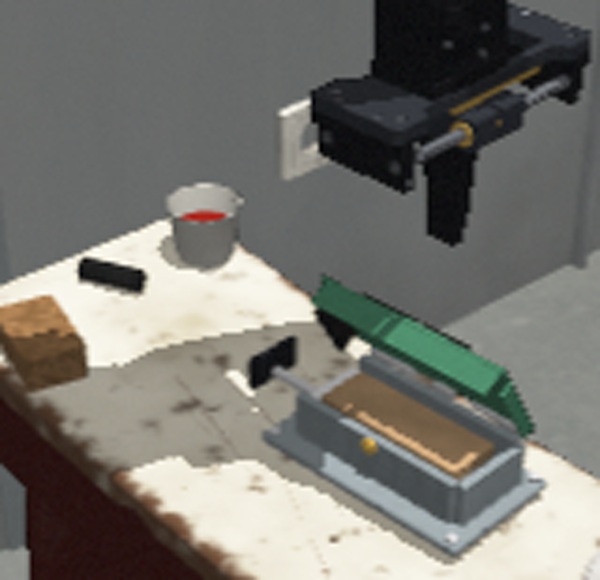

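The carriage is home, with the stone fully inside the housing. The fingers hang above the middle of the cover. Next: down onto the pad and along the arc.

>>> carry_out(
  motion=[
    [6,0,30,0,1],
    [0,0,20,0,1],
    [0,0,8,0,1],
    [0,-2,4,0,1],
    [0,-5,3,0,1],
    [0,-5,4,0,1],
    [0,-5,4,0,1],
    [0,0,0,0,1],
  ],
)

```text
t: 6.45
eef_pos: [574.1, -33.8, 109.6]
tcp_rot: [-3.141, -0.0, 1.663]
ft_force: [0.2, -0.1, 0.3]
opening: 0.006
grip_force: 0.0
```

>>> carry_out(
  motion=[
    [0,-5,5,0,1],
    [0,-5,5,0,1],
    [0,-4,6,0,1],
    [0,-4,6,0,1],
    [0,-4,7,0,1],
    [0,-4,6,0,1],
    [0,0,0,0,1],
  ],
)

```text
t: 7.15
eef_pos: [548.1, -36.1, 73.6]
tcp_rot: [-3.14, -0.0, 1.664]
ft_force: [0.1, 0.6, 0.4]
opening: 0.005
grip_force: 0.0
```

```bash
python3 - <<'E'
from cell import env
import cv2
s=env.read_camera("side")["color"][130:255,230:360]
cv2.imwrite("pics/c.png",cv2.resize(s,(600,577),interpolation=2)[:,:,::-1])
E
```

```text
(no output)
```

View pics/c.png

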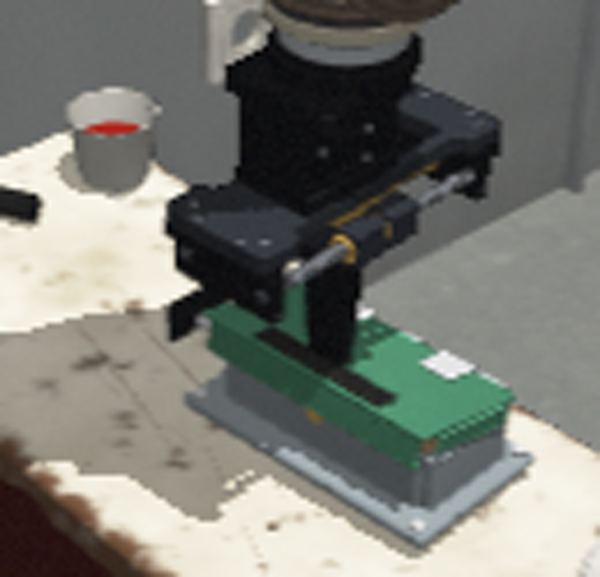

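The cover follows and is nearly shut, with the finger on the pad around (335,360). Next I shift over the pad and press in small steps.

>>> carry_out(
  motion=[
    [0,-4,4,0,1],
    [0,-4,4,0,1],
    [0,-1,3,0,1],
    [0,0,1,0,1],
    [0,0,0,0,1],
  ],
)

```text
t: 7.7
eef_pos: [539.8, -37.0, 62.7]
tcp_rot: [3.142, 0.0, 1.664]
ft_force: [-0.7, -0.2, 2.1]
opening: 0.005
grip_force: 1.2
```

>>> carry_out(
  motion=[
    [0,0,1,0,1],
    [0,0,1,0,1],
    [0,0,1,0,1],
    [0,0,0,0,1],
  ],
)

```text
t: 8.1
eef_pos: [540.0, -36.9, 59.3]
tcp_rot: [3.142, 0.0, 1.664]
ft_force: [0.1, -0.2, -0.4]
opening: 0.003
grip_force: 0.0
```

>>> carry_out(
  motion=[
    [0,0,1,0,1],
    [0,0,1,0,1],
    [0,0,0,0,1],
  ],
)

```text
t: 8.4
eef_pos: [540.2, -37.0, 58.5]
tcp_rot: [3.141, 0.0, 1.664]
ft_force: [-4.0, 0.6, 13.1]
opening: 0.005
grip_force: 6.5
```

Firm contact at shut height (58.5 - 8 = 50.5 mm) with 13 N. I'll press slightly more, then lift clear.

>>> carry_out(
  motion=[
    [0,0,1,0,1],
    [0,0,0,0,1],
  ],
)

```text
t: 8.6
eef_pos: [540.2, -37.0, 58.3]
tcp_rot: [3.14, 0.001, 1.664]
ft_force: [-6.5, 0.2, 24.5]
opening: 0.005
grip_force: 11.9
```

>>> carry_out(
  motion=[
    [0,0,-10,0,1],
    [0,0,-30,0,1],
    [0,0,-45,0,1],
    [0,0,-45,0,1],
    [40,0,0,0,1],
    [45,0,0,0,1],
    [45,0,0,0,1],
    [45,0,0,0,1],
    [0,0,0,0,1],
  ],
)

```text
t: 9.5
eef_pos: [523.0, 141.5, 186.8]
tcp_rot: [3.141, -0.001, 1.668]
ft_force: [0.2, -0.9, 0.0]
opening: 0.005
grip_force: 0.0
```

```bash
python3 - <<'E'
from cell import env
import cv2,numpy as np
t=env.read_camera("top")["color"][160:250,190:370]; s=env.read_camera("side")["color"][165:255,240:360]
I=np.vstack([cv2.resize(t,(560,280),interpolation=2),cv2.resize(s,(560,320),interpolation=2)])
cv2.imwrite("pics/d.png",I[:,:,::-1])
print(env.state()["eef_pos"])
E
```

```text
[523.59077454 138.11801876 186.62326211]
```

View pics/d.png

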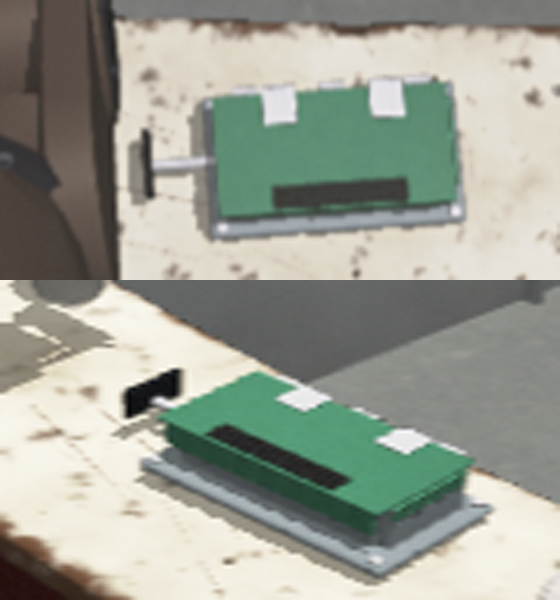

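The cover lies flat and shut on the housing (pad at (340,192) in the upper half). The carriage is home and the arm is clear, so I'm handing in.

```bash
python3 -c "
from cell import env
print(env.job_done())"
```

```text
the job is handed in; nothing more can be done
None
```

The carriage is fully home, the cover is pressed shut and stayed flush after I lifted away, the other things were not touched, and the job is handed in at about 9.6 s; no verdict was returned.

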